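# Nudge the tall objective to the centre of its stand

### The arm

A 7-joint arm with a two-finger parallel gripper is mounted at the origin on a cart in front of the work surface, level with it; the furniture and walls round the work are solid. World frame = base frame: x ahead of the robot, y to its left, z up, the work surface at z = 0. Lengths are in m, angles in degrees, forces in N, time in s.
With the tool pointing down it reaches from about 0.4 to 0.9 m from the base axis. Payload 5.5 kg.
Tool frame: the origin (TCP) lies at the very end of the fingers, on their centre line; the grasp point (between the pads) lies ctrl.tcp_to_grasp behind it (ctrl.tcp_to_grasp is the distance from the TCP to the grasp point, in m); z points along the fingers, y is the direction in which the jaws open and shut (so a half turn about z gives the same grasp; the last joint's range is limited). The gripper opens to 85 mm and grips with 20 to 120 N. Pads are 22 mm wide; open, the fingers measure 114 mm over their backs; the gripper's body (76 mm by 85 mm) begins 54 mm behind the grasp point. The pads swing forward as they close: fully open they stand 13 mm farther back than shut.
Start: joints at [84.924, 28.699, -24.465, 88.831, 12.651, 65.22, -12.049], TCP at [0.224, -0.61, 0.231] pointing down, gripper open.
Joint ranges: [-164.97, 164.97], [-17.58, 116.51], [-87.97, 89.64], [11.32, 138.91], [-80.73, 260.73], [10.89, 115.49], [-147.41, 147.41]. Speed limits (degrees/s): [147.25, 147.25, 180, 180, 180, 180, 180].

### API

Orientations are given as a 3x3 rotation matrix whose columns are the frame's x, y, z axes.
In Python, from bench import telemetry, eyes, job, ctrl gives the robot as it stands.
- The arm moves only by the tool play_rows, never from a script. Its argument "series" is a list of rows, each an object of numbers: "tx", "ty", "tz": the shift along the tool's x, y, z normalised to -1 to 1, where 1 is 30 mm; "rx", "ry", "rz": the turn, a rotation vector about the tool's x, y, z normalised to -1 to 1, where 1 is 0.12 rad. A call has exactly 5 rows; each row shifts and turns the pose as measured when the row begins, along the tool's axes as they then stand; what a row does not reach is not made up. A row lasts 1/10 s, in which the tool goes at most 50 mm and 8.59 degrees, less where a joint would pass 70% of its speed; a pose out of reach is approached as far as the arm can. A call with a number of a shift or a turn outside -1 to 1 is refused whole. A call with a gripper value outside its range is refused whole. "jaw" is the closure in counts, from 0 (fully open) to 255 (shut), set as the call begins (left out, the last holds). The fingers move at their own pace and stop on an object; the grip force is fixed at half the most. Time passes only in rows, so rows that do not move let the fingers close, or fill a call up. It gives the time, the measured TCP pose, the force and the opening at its end, in the units of the state.
- telemetry.sense(): the state, without advancing time (a new reading comes with each control period).
- eyes.read_camera(name): name is "scene" or "top" or "wrist"; returns (picture, depth): 480x640x3 uint8, blue, green, red; 480x640 float32, m along the optical axis (not along the pixel's ray), 0 where there is no reading.
- eyes.camera_params(name): a dict with "fovy" (degrees; the focal length in pixels is half the picture's height over the tangent of half this angle, whatever the lens; pixels are square), "cx", "cy" (the principal point, pixels), "origin" and "rotation" of the camera in the world; the wrist camera has in their place "T_tool_cam" (4x4, takes a point from camera to tool coordinates, whose origin is the TCP and whose axes are the flange's). Camera axes: x right, y down, z forward; pixel columns grow to the right and rows downward; lengths in m; the calibration is good to about 2 mm. A picture is of the moment at which its call begins: read the wrist's pose just before it. camera_params takes no time and is no camera call.
- job.sign_off(): hands the job in, once; it reports no verdict.
The state is a dict: "t": time; "joints": joint angles; "qd": joint speeds; "joint_torque": joint torques, N m; "position": TCP position; "ee_rot": TCP orientation; "wrist_force": force on the tool from outside, world axes, zero at the start; "ft_torque": the same for the moment, N m; "opening": opening from 0.0 (shut) to 1.0 (fully open).
Only numpy, scipy, OpenCV 4.12 (cv2) and the standard library are available. Lean on these libraries where they do the work, as an engineer would, in place of code of your own. Each camera call takes 0.05 s, during which the arm holds its last target.

### The job

The taller of the two microscope objectives stands off-centre on its small round stand. Nudge it lightly with the fingertips, low down so that it does not topple, until it stands upright in the centre of the stand, inside the scribed ring. Do not pinch it, strike it hard, lift it or knock it off; leave the other objective and the things around where they are, and finish with the hand clear.

Things in the scene. Friction and masses are not known exactly. Their poses are not given: they have to be found in the camera images.
- objective_tall: Taller objective, loose, 45 mm high, about 90 g (varies). Origin: centre of underside, z along its axis. Narrow threaded foot 19 mm wide, widening to 25 mm at 6 mm height; barrel a 25 mm cylinder from 6 to 27 mm, tapering to 13 mm at the top. Pushed higher than about 13 mm above the stand it tips instead of sliding. Starts upright, 13 to 20 mm off its stand's centre, in any direction.
- objective_short: Shorter microscope objective, 34 mm high, 25 mm barrel, upright, already centred on the other stand; leave it. Origin: centre of its underside.
- stand_a_top (a point): Centre of the flat top of the stand that carries the tall objective, 40 mm above the worktop. The stand is a waisted metal pedestal fixed to the worktop: dark top disc 64 mm in diameter and 9 mm thick, foot 80 mm in diameter. A pale ring of 34 mm inner diameter is scribed round the centre, with four short radial lines outside it.
- stand_b_top (a point): Centre of the flat top of the second, identical stand, which carries the short objective.
- weight_small: Small 29 mm high, 21 mm wide calibration weight with a neck, standing loose on the worktop between the two stands; leave it. Origin: centre of its underside.
- loupe_black: Black loupe, 36 mm wide, 34 mm high, loose on the worktop beyond the stands; leave it. Origin: centre of its underside.
- battery_block: Block battery lying flat, 27 x 50 x 18 mm, loose on the worktop beyond the stands; leave it. Origin: centre of its underside.
- level_round: Round bubble level, 36 mm wide, 10 mm high, loose on the worktop on the robot's side of the stands; leave it. Origin: centre of its underside.
Mind the look-alikes: they are no part of the job. Leave any blue, purple or red look-alike of the objective_tall alone.

How it is judged (in metres and radians):
At the end, for the whole second after the job is handed in: The tall objective stands upright (within 0.05 rad) and at rest on its stand, its axis within 5 mm of the centre of the stand; the short objective still stands centred (within 6 mm) on the other stand (horizontal distance between objective_tall and stand_a_top below 0.005 m and angle between each of objective_tall, objective_short's own z axis and vertical below 0.05 rad and z of objective_tall in the frame of stand_a_top between -0.003 and 0.003 m and linear speed of objective_tall below 0.01 m/s and horizontal distance between objective_short and stand_b_top below 0.006 m); the robot touches nothing.
It fails at once if the tall objective is tipped by more than 0.35 rad (angle between objective_tall's own z axis and vertical above 0.35 rad).
It fails at once if the tall objective is lifted more than 8 mm off its stand or knocked off it (z of objective_tall in the frame of stand_a_top above 0.008 m or z of objective_tall in the frame of stand_a_top below -0.01 m).
It fails at once if the tall objective is pinched or struck with more than 15 N (contact force between the fingers and objective_tall above 15 N).
It fails at once if the short objective is moved more than 4 mm (distance of objective_short from where it was at the start of the episode above 0.004 m).
It fails at once if a bystander is moved more than 15 mm (distance of any of weight_small, loupe_black, battery_block, level_round from where it was at the start of the episode above 0.015 m).
It also fails if it takes over 38 s, if anything falls off the work surface, if the arm or the gripper's body presses on something with over 40 N, if the wrist force passes 120 N, or if a joint passes its speed limit or range.

## Working session

There is one attempt and no reset: what is moved stays moved. The work goes in short steps, Python scripts to look and compute and a tool call to move; the robot and the scene stay as the last step left them, time stands still between calls to the robot, and variables do not carry over. Pictures are saved under pics/ and viewed, and the job is handed in when it is done.

Besides the shell and the picture viewer there is one more tool, called by a JSON object that holds its "op" and its "data", one argument or row to a line. play_rows: Moves the arm, as the interface text tells. Scaled input: -1 to 1 covers 30 mm each way for a shift and 0.12 rad each way for a turn. Its arguments: {"type":"object","properties":{"series":{"type":"array","items":{"type":"object","properties":{"tx":{"type":"number","minimum":-1,"maximum":1},"ty":{"type":"number","minimum":-1,"maximum":1},"tz":{"type":"number","minimum":-1,"maximum":1},"rx":{"type":"number","minimum":-1,"maximum":1},"ry":{"type":"number","minimum":-1,"maximum":1},"rz":{"type":"number","minimum":-1,"maximum":1}}}},"jaw":{"type":"number"}},"required":["series"]}

```bash
ls; mkdir -p pics
python3 - <<'E'
from bench import telemetry, eyes, job, ctrl
import cv2,numpy as np
s=telemetry.sense();print(s['t'],s['position'],np.round(s['ee_rot'],3),s['opening'],ctrl.tcp_to_grasp)
for n in ['scene','top','wrist']:
    p,d=eyes.read_camera(n);cv2.imwrite(f'pics/{n}0.png',p);np.save(f'pics/{n}0.npy',d)
    print(n,eyes.camera_params(n))
E
```

```text
pics
0.0 [ 0.22370288 -0.60954298  0.23026287] [[ 0.939  0.345 -0.001]
 [ 0.345 -0.939  0.002]
 [ 0.    -0.002 -1.   ]] 0.9939902460069532 0.0187
scene {'fovy': 47.740512101067544, 'cx': 314.64405100975546, 'cy': 254.35472110878663, 'origin': array([ 0.17353264, -0.47780425,  0.59980208]), 'rotation': array([[ 0.84422988, -0.35092799,  0.40512401],
       [-0.5359383 , -0.54313555,  0.64635433],
       [-0.00678657, -0.76279311, -0.64660701]])}
top {'fovy': 55.133488097635905, 'cx': 325.13239967932003, 'cy': 240.67127125310807, 'origin': array([0.42174636, 0.04329974, 0.89845951]), 'rotation': array([[-0.01568327, -0.99067575,  0.13533508],
       [-0.99969612,  0.01811061,  0.01672321],
       [-0.01901828, -0.13503168, -0.99065875]])}
wrist {'fovy': 62.177427976960615, 'cx': 320.46023758633675, 'cy': 229.11975935655104, 'T_tool_cam': array([[-5.17064281e-04, -9.48501034e-01, -3.16773613e-01,
         8.12208772e-02],
       [ 9.99999652e-01, -2.83005198e-04, -7.84892959e-04,
        -3.99064383e-04],
       [ 6.54823205e-04, -3.16773908e-01,  9.48500850e-01,
        -1.43393206e-01],
       [ 0.00000000e+00,  0.00000000e+00,  0.00000000e+00,
         1.00000000e+00]])}
```

View pics/scene0.png

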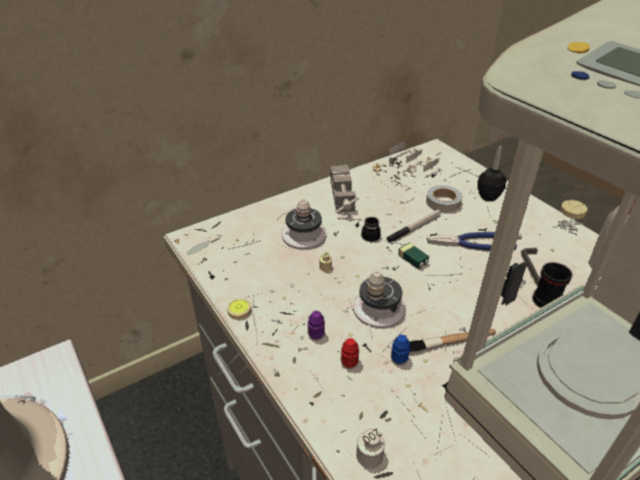

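View pics/top0.png

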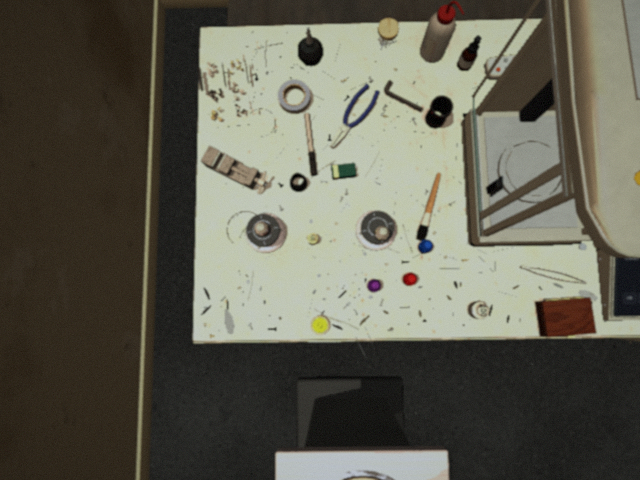

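View pics/wrist0.png

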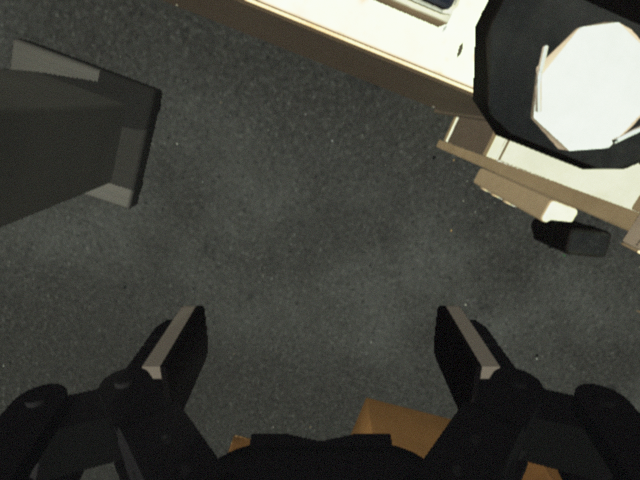

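```bash
cat > h.py <<'E'
import numpy as np,cv2
from bench import telemetry, eyes, job, ctrl
def K(p):
    f=240/np.tan(np.radians(p['fovy']/2));return f,p['cx'],p['cy']
def ray(p,u,v):
    f,cx,cy=K(p);return p['rotation']@np.array([(u-cx)/f,(v-cy)/f,1.])
def onplane(p,u,v,z):
    d=ray(p,u,v);o=p['origin'];return o+d*(z-o[2])/d[2]
def pts(p,d):
    f,cx,cy=K(p);v,u=np.mgrid[:480,:640]
    P=np.stack([(u-cx)/f*d,(v-cy)/f*d,d],-1);return P@p['rotation'].T+p['origin']
def wristp():
    s=telemetry.sense();T=np.eye(4);T[:3,:3]=s['ee_rot'];T[:3,3]=s['position']
    p=eyes.camera_params('wrist');C=T@p['T_tool_cam'];p['origin']=C[:3,3];p['rotation']=C[:3,:3];return p
def proj(p,X):
    f,cx,cy=K(p);c=(np.asarray(X)-p['origin'])@p['rotation'];return np.array([c[0]/c[2]*f+cx,c[1]/c[2]*f+cy])
E
python3 - <<'E'
from h import *
p=eyes.camera_params('top')
for n in [(265,230),(378,230)]: print(onplane(p,*n,.04))
a=cv2.imread('pics/top0.png')[200:260,230:410];cv2.imwrite('pics/topz.png',cv2.resize(a,None,fx=4.4,fy=4.4,interpolation=cv2.INTER_CUBIC))
a=cv2.imread('pics/scene0.png')[190:330,270:420];cv2.imwrite('pics/scz.png',cv2.resize(a,None,fx=4,fy=4,interpolation=cv2.INTER_CUBIC))
for n in ['top','scene']:
    d=np.load(f'pics/{n}0.npy');P=pts(eyes.camera_params(n),d)
    for c in [(265,230),(378,230)]:
        c=onplane(p,*c,.04)
        m=(d>0)&(np.hypot(P[...,0]-c[0],P[...,1]-c[1])<.06)
        for lo,hi in [(.036,.044),(.055,.07),(.07,.095)]:
            q=P[m&(P[...,2]>lo)&(P[...,2]<hi)]
            print(n,lo,len(q),np.round(q.mean(0),4) if len(q) else '',np.round((q.min(0)+q.max(0))/2,4) if len(q) else '',q[:,2].max() if len(q) else '')
E
```

```text
[0.56151944 0.17146532 0.04      ]
[ 0.55751556 -0.04227629  0.04      ]
top 0.036 682 [0.5615 0.1749 0.0413] [0.5627 0.1759 0.04  ] 0.04399952979819155
top 0.055 57 [0.5584 0.171  0.0641] [0.5618 0.1748 0.0626] 0.06989813624031183
top 0.07 95 [0.5616 0.1748 0.0736] [0.5622 0.1752 0.0744] 0.0783878233159927
top 0.036 671 [ 0.5659 -0.0393  0.0418] [ 0.5635 -0.0415  0.0408] 0.04399097705870081
top 0.055 31 [ 0.5431 -0.0407  0.0648] [ 0.5475 -0.0449  0.0625] 0.0699348001583725
top 0.07 132 [ 0.5472 -0.0458  0.0819] [ 0.5482 -0.0461  0.0797] 0.08915535222019166
scene 0.036 488 [0.558  0.1717 0.0385] [0.5616 0.1776 0.0399] 0.04369149482466028
scene 0.055 121 [0.5578 0.1715 0.063 ] [0.5613 0.1749 0.0624] 0.06972134599021285
scene 0.07 39 [0.5611 0.1759 0.0718] [0.5613 0.1741 0.072 ] 0.07393400065057532
scene 0.036 682 [ 0.5623 -0.0463  0.0387] [ 0.5626 -0.0391  0.04  ] 0.04396592585525272
scene 0.055 151 [ 0.5423 -0.0509  0.0628] [ 0.546  -0.0473  0.0625] 0.06986886961022698
scene 0.07 182 [ 0.5449 -0.048   0.0783] [ 0.5461 -0.0456  0.0774] 0.08487927174560528
```

View pics/topz.png

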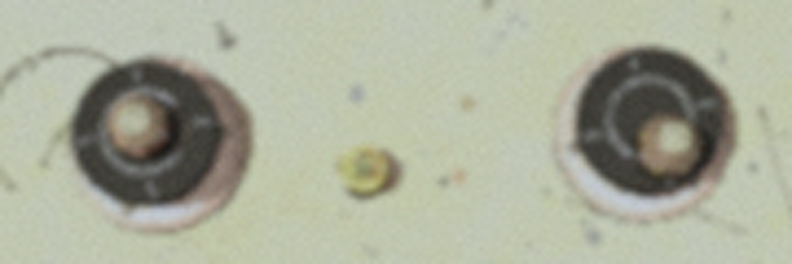

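View pics/scz.png

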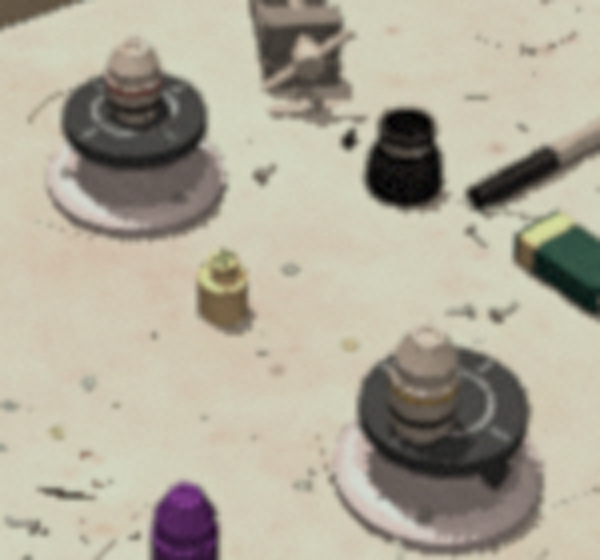

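Run:
```python
from h import *
d=np.load('pics/top0.npy');P=pts(eyes.camera_params('top'),d)[d>0]
d=np.load('pics/scene0.npy');Q=pts(eyes.camera_params('scene'),d)[d>0]
P=np.vstack([P,Q])
print('rows x, cols y from',-.7)
ys=np.arange(-.7,.1,.05)
print('      ',np.round(ys,2))
for x in np.arange(.1,.85,.05):
    r=[]
    for y in ys:
        m=(P[:,0]>=x)&(P[:,0]<x+.05)&(P[:,1]>=y)&(P[:,1]<y+.05)
        r.append(f'{int(np.percentile(P[m,2],99)*1000):5d}' if m.sum()>3 else '    .')
    print(f'{x:.2f}',' '.join(r))
```

```text
rows x, cols y from -0.7
       [-0.7  -0.65 -0.6  -0.55 -0.5  -0.45 -0.4  -0.35 -0.3  -0.25 -0.2  -0.15
 -0.1  -0.05  0.    0.05]
0.10  -788  -787  -788  -786  -787  -790  -788  -791  -787  -789     4     4     3     9     9     3
0.15  -788  -788  -788  -789  -787  -788  -790  -788  -788  -788    -1     2     0     2     1     1
0.20  -790  -789  -787  -789  -788  -789  -788  -789  -789  -787  -789  -789  -787  -789  -788  -790
0.25  -788  -785  -788  -788  -788  -788  -790  -789  -787  -789  -788  -788  -787  -789  -790  -790
0.30     .     .     .     .     .     .     .     .     .    -3    -4    -2    -5     4    -5    -3
0.35     .     .     .    46    47    38    39    38     5    43     4     4     5     4     5    13
0.40     .     .     .    58    58    38    39    37     5    47     4     5     5    42     5     5
0.45     .     .     .    68    68    13   443   455   456   459     4    45    45    47     4     5
0.50     .     .     .     .    53   205   204   459   465   468     5    46    80    84     6    30
0.55     .     .     .     .     .   141    81    87   471   476     5    15    76    86     5    26
0.60     .     .     .     .     .    83    97    98   471   494    13    12     5     6     7     5
0.65     .     .     .     .     .     .    98    99    99   494    10     5     5    18    21    32
0.70     .     .     .     .     .     .    88   200    89   481     6     5     5     5    13    14
0.75     .     .     .     .     .     .   101   214   296   402    64    63     5    13    14    14
0.80     .     .     .     .     .     .     .     .     5   244    65    26    13    15    12    22
```

Run:
```python
from h import *
d=np.load('pics/top0.npy');P=pts(eyes.camera_params('top'),d)[d>0]
d=np.load('pics/scene0.npy');Q=pts(eyes.camera_params('scene'),d)[d>0]
P=np.vstack([P,Q]);P=P[(P[:,0]>.3)&(P[:,0]<.9)&(P[:,1]<.0)&(P[:,1]>-.5)]
for lo,hi in [(.1,.2),(.2,.3),(.3,.4),(.4,.6)]:
    q=P[(P[:,2]>lo)&(P[:,2]<hi)]
    print(lo,len(q),np.percentile(q[:,0],[0.5,2]),np.percentile(q[:,1],[98,99.5]))
    for y in np.arange(-.5,-.15,.05):
        r=q[(q[:,1]>=y)&(q[:,1]<y+.05)]
        print('  y',round(y,2),len(r),np.round(np.percentile(r[:,0],2),3) if len(r)>3 else '')
```

```text
0.1 9108 [0.53565611 0.53613021] [-0.21284291 -0.21069889]
  y -0.5 0 
  y -0.45 1319 0.536
  y -0.4 176 0.536
  y -0.35 816 0.745
  y -0.3 2138 0.768
  y -0.25 4659 0.536
  y -0.2 0 
0.2 4945 [0.53584293 0.53632267] [-0.21833127 -0.21627238]
  y -0.5 0 
  y -0.45 46 0.535
  y -0.4 34 0.536
  y -0.35 91 0.747
  y -0.3 779 0.769
  y -0.25 3995 0.536
  y -0.2 0 
0.3 3680 [0.53589638 0.53643459] [-0.21233181 -0.21204268]
  y -0.5 0 
  y -0.45 0 
  y -0.4 0 
  y -0.35 0 
  y -0.3 34 0.769
  y -0.25 3646 0.536
  y -0.2 0 
0.4 40779 [0.46207413 0.46294251] [-0.20483837 -0.20371408]
  y -0.5 0 
  y -0.45 0 
  y -0.4 349 0.464
  y -0.35 6323 0.464
  y -0.3 9217 0.462
  y -0.25 24890 0.465
  y -0.2 0
```

{"op": "play_rows", "data": {
  "series": [
    {"tx":0.8,"ty":-0.8,"tz":0.2},
    {"tx":0.8,"ty":-0.8,"tz":0.2},
    {"tx":0.8,"ty":-0.8,"tz":0.2},
    {"tx":0.8,"ty":-0.8,"tz":0.2},
    {"tx":0.6,"ty":-0.8,"tz":0.2}
  ],
  "jaw": 205
}}

```text
$.series[0]: bad value
```

{"op": "play_rows", "data": {
  "series": [
    {"tx":0.8,"ty":-0.8,"tz":0.2,"rx":0,"ry":0,"rz":0},
    {"tx":0.8,"ty":-0.8,"tz":0.2,"rx":0,"ry":0,"rz":0},
    {"tx":0.8,"ty":-0.8,"tz":0.2,"rx":0,"ry":0,"rz":0},
    {"tx":0.8,"ty":-0.8,"tz":0.2,"rx":0,"ry":0,"rz":0},
    {"tx":0.6,"ty":-0.8,"tz":0.2,"rx":0,"ry":0,"rz":0}
  ],
  "jaw": 205
}}

```text
t: 0.65
position: [0.2878, -0.4575, 0.1979]
ee_rot: [[0.942, 0.335, -0.001], [0.335, -0.942, 0.0], [-0.001, -0.001, -1.0]]
wrist_force: [0.0, 0.0, 0.5]
opening: 0.199
```

{"op": "play_rows", "data": {
  "series": [
    {"tx":0.6,"ty":-1,"tz":0.1,"rx":0,"ry":0,"rz":0},
    {"tx":0.6,"ty":-1,"tz":0.1,"rx":0,"ry":0,"rz":0},
    {"tx":0.6,"ty":-1,"tz":0.1,"rx":0,"ry":0,"rz":0},
    {"tx":0.6,"ty":-1,"tz":0.1,"rx":0,"ry":0,"rz":0},
    {"tx":0.6,"ty":-1,"tz":0.1,"rx":0,"ry":0,"rz":0}
  ],
  "jaw": 205
}}

```text
t: 1.15
position: [0.3227, -0.2785, 0.1811]
ee_rot: [[0.942, 0.335, -0.002], [0.335, -0.942, 0.002], [-0.001, -0.002, -1.0]]
wrist_force: [0.4, 0.0, -0.5]
opening: 0.198
```

{"op": "play_rows", "data": {
  "series": [
    {"tx":0.5,"ty":-0.8,"tz":0,"rx":0,"ry":0,"rz":0},
    {"tx":0.6,"ty":-0.8,"tz":0,"rx":0,"ry":0,"rz":0},
    {"tx":0.7,"ty":-0.7,"tz":0,"rx":0,"ry":0,"rz":0},
    {"tx":0.8,"ty":-0.7,"tz":0,"rx":0,"ry":0,"rz":0},
    {"tx":0.8,"ty":-0.6,"tz":0,"rx":0,"ry":0,"rz":0}
  ]
}}

```text
t: 1.65
position: [0.381, -0.1352, 0.1804]
ee_rot: [[0.942, 0.335, -0.005], [0.335, -0.942, 0.0], [-0.005, -0.002, -1.0]]
wrist_force: [0.0, -0.9, -0.4]
opening: 0.193
```

{"op": "play_rows", "data": {
  "series": [
    {"tx":0.7,"ty":-0.2,"tz":0.4,"rx":0,"ry":0,"rz":0},
    {"tx":0.7,"ty":-0.2,"tz":0.4,"rx":0,"ry":0,"rz":0},
    {"tx":0.7,"ty":-0.2,"tz":0.4,"rx":0,"ry":0,"rz":0},
    {"tx":0.7,"ty":-0.2,"tz":0.4,"rx":0,"ry":0,"rz":0},
    {"tx":0,"ty":0,"tz":0,"rx":0,"ry":0,"rz":0}
  ]
}}

```text
t: 2.15
position: [0.4565, -0.0782, 0.1312]
ee_rot: [[0.94, 0.341, -0.002], [0.341, -0.94, -0.001], [-0.002, 0.0, -1.0]]
wrist_force: [-0.4, -0.2, -0.5]
opening: 0.199
```

```bash
cat > look.py <<'E'
from h import *
import sys
t=sys.argv[1]
s=telemetry.sense();p=wristp();im,d=eyes.read_camera('wrist');cv2.imwrite(f'pics/w{t}.png',im);np.save(f'pics/w{t}.npy',d)
print(s['t'],s['position'],s['opening'],s['wrist_force'])
P=pts(p,d);c=np.array([.562,-.041])
m=(d>0)&(np.hypot(P[...,0]-c[0],P[...,1]-c[1])<.045)
for lo,hi in [(.037,.043),(.05,.066),(.066,.08),(.083,.09)]:
    q=P[m&(P[...,2]>lo)&(P[...,2]<hi)]
    if len(q)>5: print(lo,len(q),np.round(q.mean(0),4),np.round(q.min(0),4),np.round(q.max(0),4))
np.savez(f'pics/wp{t}.npz',o=p['origin'],r=p['rotation'])
E
python3 look.py 1
```

```text
2.15 [ 0.45654687 -0.07817892  0.13115213] 0.19914641799469487 [-0.35220185 -0.17343811 -0.4823193 ]
0.037 7292 [ 0.5603 -0.039   0.041 ] [ 0.5305 -0.0699  0.0381] [ 0.586  -0.0064  0.043 ]
0.05 13 [ 0.5371 -0.049   0.0611] [ 0.5347 -0.0548  0.052 ] [ 0.5419 -0.041   0.0659]
0.066 887 [ 0.5456 -0.0441  0.0748] [ 0.5348 -0.0559  0.0661] [ 0.5597 -0.0311  0.08  ]
0.083 1007 [ 0.5471 -0.0436  0.0852] [ 0.539  -0.0516  0.083 ] [ 0.5547 -0.0357  0.0885]
```

View pics/w1.png

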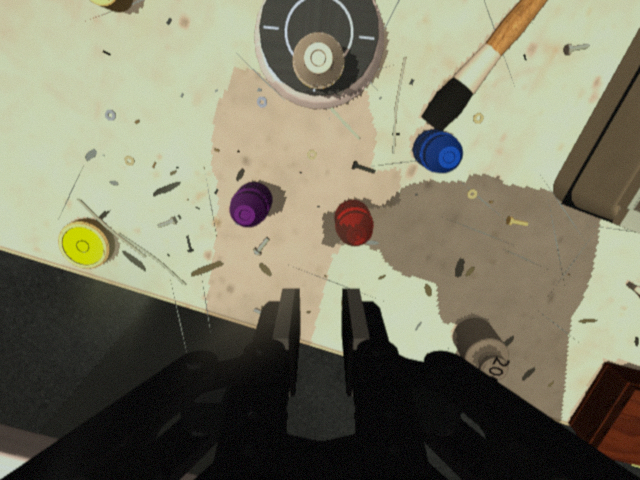

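{"op": "play_rows", "data": {
  "series": [
    {"tx":0.4,"ty":0,"tz":0.3,"rx":0,"ry":0,"rz":0},
    {"tx":0.4,"ty":0,"tz":0.3,"rx":0,"ry":0,"rz":0},
    {"tx":0.4,"ty":0,"tz":0.3,"rx":0,"ry":0,"rz":0},
    {"tx":0.3,"ty":0,"tz":0.2,"rx":0,"ry":0,"rz":0},
    {"tx":0,"ty":0,"tz":0,"rx":0,"ry":0,"rz":0}
  ]
}}

```text
t: 2.7
position: [0.4957, -0.068, 0.0983]
ee_rot: [[0.942, 0.336, -0.005], [0.336, -0.942, -0.005], [-0.007, 0.003, -1.0]]
wrist_force: [0.3, -0.6, 0.6]
opening: 0.193
```

```bash
python3 look.py 2
```

```text
2.7 [ 0.49572599 -0.06804433  0.09832939] 0.192626189898666 [ 0.25526187 -0.57553806  0.56411405]
0.037 11288 [ 0.5678 -0.0364  0.0409] [ 0.5308 -0.07    0.0379] [ 0.5941 -0.0063  0.043 ]
0.05 115 [ 0.5581 -0.0415  0.0589] [ 0.5476 -0.053   0.0513] [ 0.5601 -0.0309  0.066 ]
0.066 1087 [ 0.5513 -0.0427  0.0748] [ 0.5361 -0.0558  0.066 ] [ 0.5599 -0.0311  0.08  ]
0.083 1147 [ 0.5476 -0.0434  0.0852] [ 0.5397 -0.0515  0.083 ] [ 0.5552 -0.0357  0.0875]
```

View pics/w2.png

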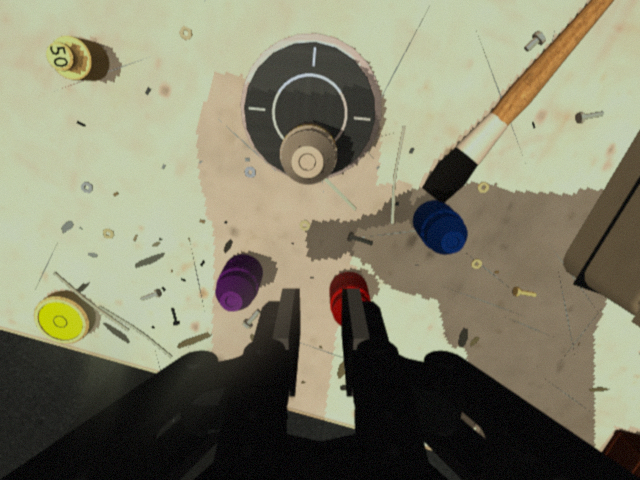

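```bash
cat > meas.py <<'E'
from h import *
from scipy.optimize import least_squares
import sys
t=sys.argv[1]
im=cv2.imread(f'pics/w{t}.png');p=eyes.camera_params('wrist');z=np.load(f'pics/wp{t}.npz');p['origin']=z['o'];p['rotation']=z['r']
s=telemetry.sense();R=np.array(s['ee_rot'])
c0=proj(p,[.562,-.040,.04])
g=cv2.cvtColor(im,cv2.COLOR_BGR2GRAY).astype(int);hsv=cv2.cvtColor(im,cv2.COLOR_BGR2HSV)
# ring pts: rays from approx centre in plane; find bright within 14..21mm on dark
V,U=np.mgrid[:480,:640]
f,cx,cy=K(p)
D=np.stack([(U-cx)/f,(V-cy)/f,np.ones_like(U,float)],-1)@p['rotation'].T
W=p['origin']+D*((.04-p['origin'][2])/D[...,2])[...,None]
c=np.array([.562,-.040])
def fit(q,c):
    r=least_squares(lambda a:np.hypot(q[:,0]-a[0],q[:,1]-a[1])-a[2],[*c,.0175],loss='soft_l1',f_scale=.0005)
    return r.x,np.sqrt(np.median(r.fun**2))
bg=cv2.morphologyEx(cv2.GaussianBlur(g.astype(np.uint8),(3,3),0),cv2.MORPH_TOPHAT,np.ones((9,9)))
for i in range(4):
    rr=np.hypot(W[...,0]-c[0],W[...,1]-c[1])
    tol=.005 if i==0 else .002
    m=(abs(rr-.0178)<tol)&(bg>60)&(hsv[...,1]<40)
    a,e=fit(W[m][:,:2],c);c=a[:2]
print('ring',m.sum(),np.round(a,4),e)
cv2.imwrite('pics/m%s.png'%t,(m*255).astype(np.uint8))
# disc edge
m2=(g<95)&(np.hypot(W[...,0]-c[0],W[...,1]-c[1])<.036)
cn,_=cv2.findContours(m2.astype(np.uint8),cv2.RETR_EXTERNAL,cv2.CHAIN_APPROX_NONE)
k=max(cn,key=cv2.contourArea)[:,0]
q=np.array([W[v,u,:2] for u,v in k]);r=np.hypot(*(q-c).T);q=q[(r>.030)&(r<.034)]
r=least_squares(lambda a:np.hypot(q[:,0]-a[0],q[:,1]-a[1])-.032,c,loss='soft_l1',f_scale=.0005);print('disc',len(q),np.round(r.x,4))
# objective from hue: brownish
d=np.load(f'pics/w{t}.npy');P=pts(p,d)
m3=(d>0)&(P[...,2]>.0825)&(P[...,2]<.092)&(np.hypot(P[...,0]-c[0],P[...,1]-c[1])<.04)
n,l,st,ce=cv2.connectedComponentsWithStats(m3.astype(np.uint8));k=1+np.argmax(st[1:,4])
cn,_=cv2.findContours((l==k).astype(np.uint8),cv2.RETR_EXTERNAL,cv2.CHAIN_APPROX_NONE)
(u,v),rad=cv2.minEnclosingCircle(cn[0]);b=onplane(p,ce[k][0],ce[k][1],.084)
print('top px',ce[k],rad,'world',np.round(b,4), 'enc',np.round(onplane(p,u,v,.084),4))
# silhouette: high pts widest
d2=np.r_[c-b[:2],0]; print('offset to go world mm',np.round(d2*1e3,1),'tool',np.round(R.T@d2*1e3,1))
g0=np.r_[b[:2]-s['position'][:2],0];print('obj rel TCP tool mm',np.round(R.T@g0*1e3,1))
E
python3 meas.py 2
```

```text
ring 492 [ 0.5624 -0.0381  0.0177] 0.0003692827978457525
disc 367 [ 0.5621 -0.0388]
top px [307.20181219 160.5461285 ] 20.87178611755371 world [ 0.5476 -0.0435  0.084 ] enc [ 0.5477 -0.0435  0.084 ]
offset to go world mm [14.8  5.4  0. ] tool [15.8 -0.1 -0.1]
obj rel TCP tool mm [57.7 -5.8 -0.5]
```

Run:
```python
from h import *
p=wristp();s=telemetry.sense();im=cv2.imread('pics/w1.png');h=cv2.cvtColor(im,cv2.COLOR_BGR2HSV)
z=np.load('pics/wp1.npz');p['origin']=z['o'];p['rotation']=z['r'];d=np.load('pics/w1.npy');P=pts(p,d)
R=np.array(s['ee_rot'])
for n,lo,hi in [('red',0,8),('purple',135,160),('blue',105,125)]:
    m=(h[...,0]>=lo)&(h[...,0]<=hi)&(h[...,1]>150)&(h[...,2]>50)&(d>0)&(P[...,2]>.01)&(P[...,2]<.1)
    k,l,st,ce=cv2.connectedComponentsWithStats(m.astype(np.uint8));i=1+np.argmax(st[1:,4]);q=P[l==i]
    c=(q.min(0)+q.max(0))/2
    print(n,len(q),np.round(q.min(0),3),np.round(q.max(0),3),'tool rel',np.round(R.T@(c-s['position'])*1e3))
```

```text
red 1157 [ 0.458 -0.108  0.01 ] [ 0.477 -0.085  0.048] tool rel [-35.  17.  70.]
purple 479 [ 0.447 -0.039  0.035] [ 0.464 -0.023  0.048] tool rel [-24. -49.  57.]
blue 1404 [ 0.515 -0.138  0.011] [ 0.539 -0.117  0.048] tool rel [10. 66. 69.]
```

{"op": "play_rows", "data": {
  "series": [
    {"tx":0.2,"ty":-0.1,"tz":0.2,"rx":0,"ry":0,"rz":0},
    {"tx":0.15,"ty":-0.1,"tz":0.4,"rx":0,"ry":0,"rz":0},
    {"tx":0,"ty":0,"tz":0.5,"rx":0,"ry":0,"rz":0},
    {"tx":0,"ty":0,"tz":0.4,"rx":0,"ry":0,"rz":0},
    {"tx":0,"ty":0,"tz":0,"rx":0,"ry":0,"rz":0}
  ]
}}

```text
t: 3.25
position: [0.5018, -0.0603, 0.0504]
ee_rot: [[0.942, 0.335, -0.006], [0.335, -0.942, -0.007], [-0.008, 0.005, -1.0]]
wrist_force: [-0.1, 0.2, 0.2]
opening: 0.199
```

```bash
python3 look.py 3; python3 meas.py 3
```

```text
3.25 [ 0.50181431 -0.06034619  0.05038453] 0.1987394340250846 [-0.05338237  0.230826    0.24895654]
0.037 18317 [ 0.5683 -0.0361  0.0409] [ 0.5313 -0.0699  0.0382] [ 0.5943 -0.0063  0.043 ]
0.05 450 [ 0.5575 -0.0397  0.0586] [ 0.5471 -0.0532  0.0502] [ 0.5601 -0.0309  0.066 ]
0.066 1982 [ 0.5529 -0.0415  0.0744] [ 0.5363 -0.0558  0.066 ] [ 0.5601 -0.0311  0.08  ]
0.083 2058 [ 0.548  -0.0432  0.0852] [ 0.5396 -0.0512  0.083 ] [ 0.5555 -0.0354  0.0877]
ring 750 [ 0.5623 -0.0382  0.0177] 0.00036673875826192777
disc 426 [ 0.562  -0.0384]
top px [320.63719652 215.44846541] 28.041025161743164 world [ 0.5479 -0.0433  0.084 ] enc [ 0.5481 -0.0434  0.084 ]
offset to go world mm [14.4  5.1  0. ] tool [15.3  0.  -0.1]
obj rel TCP tool mm [48.8 -0.6 -0.4]
```

View pics/w3.png

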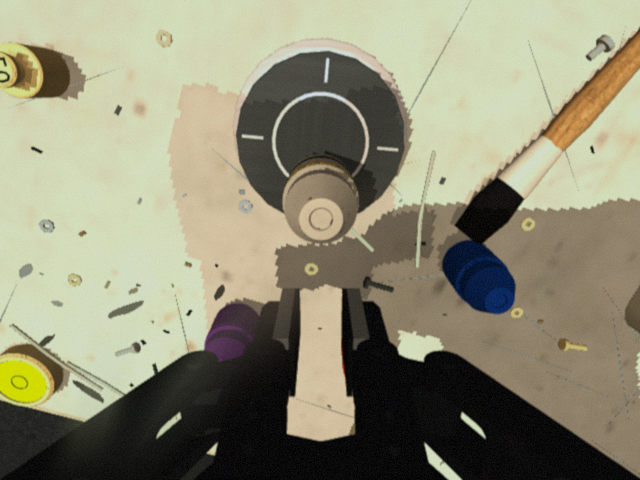

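Run:
```python
from h import *
p=wristp();d=np.load('pics/w3.npy');T=p['T_tool_cam'];f,cx,cy=K(p)
for u in [280,290,297,346,350,358]:
    for v in [292,296,300,310,330]:
        z=d[v,u];print((u,v),np.round((T@[(u-cx)/f*z,(v-cy)/f*z,z,1])[:3]*1e3,1),end=' ')
    print()
```

```text
(280, 292) [-19.2 -22.4  49.9] (280, 296) [-21.5 -22.5  49.8] (280, 300) [ 11.  -15.2 -14.4] (280, 310) [ 10.9 -14.5 -21.3] (280, 330) [ 11.  -13.3 -33.9] 
(290, 292) [ 11.1 -12.   -8.4] (290, 296) [ 10.7 -11.9 -10.8] (290, 300) [ 10.7 -11.6 -13.9] (290, 310) [ 11.2 -11.  -21.9] (290, 330) [ 11.  -10.1 -33.9] 
(297, 292) [10.6 -9.4 -7.4] (297, 296) [ 11.   -9.2 -11.3] (297, 300) [  81.2   -0.4 -143.4] (297, 310) [  9.   -8.9 -18.1] (297, 330) [  1.8  -8.9 -19.6] 
(346, 292) [10.3  9.2 -6.9] (346, 296) [ 10.6   9.  -10.6] (346, 300) [ 11.    8.8 -14.4] (346, 310) [ 11.5   8.3 -22.4] (346, 330) [  8.1   7.9 -29.5] 
(350, 292) [10.7 10.7 -7.6] (350, 296) [ 10.8  10.5 -11. ] (350, 300) [ 10.6  10.3 -13.7] (350, 310) [ 10.8   9.7 -21.3] (350, 330) [ 10.8   8.9 -33.7] 
(358, 292) [10.3 13.8 -6.9] (358, 296) [ 10.7  13.4 -10.9] (358, 300) [ 10.1  13.3 -12.8] (358, 310) [ 10.4  12.6 -20.5] (358, 330) [ 10.4  11.5 -33. ]
```

{"op": "play_rows", "data": {
  "series": [
    {"tx":0,"ty":0,"tz":0.15,"rx":0,"ry":0,"rz":0},
    {"tx":0.1,"ty":0,"tz":0.13,"rx":0,"ry":0,"rz":0},
    {"tx":0.2,"ty":-0.02,"tz":0,"rx":0,"ry":0,"rz":0},
    {"tx":0.2,"ty":0,"tz":0,"rx":0,"ry":0,"rz":0},
    {"tx":0.1,"ty":0,"tz":0,"rx":0,"ry":0,"rz":0}
  ]
}}

```text
t: 3.8
position: [0.5207, -0.0535, 0.0423]
ee_rot: [[0.942, 0.334, -0.005], [0.334, -0.942, -0.008], [-0.007, 0.006, -1.0]]
wrist_force: [-0.4, -0.5, -0.0]
opening: 0.193
```

```bash
python3 look.py 4; python3 meas.py 4
```

```text
3.8 [ 0.52065364 -0.05353517  0.04229859] 0.19323812765897075 [-0.3929556  -0.4970482  -0.01857056]
0.037 18021 [ 0.5682 -0.036   0.0409] [ 0.5315 -0.0698  0.0372] [ 0.5942 -0.0062  0.043 ]
0.05 2454 [ 0.5394 -0.0461  0.0589] [ 0.5175 -0.0716  0.05  ] [ 0.5603 -0.03    0.066 ]
0.066 4216 [ 0.5431 -0.0449  0.0735] [ 0.5171 -0.0717  0.066 ] [ 0.5601 -0.0299  0.08  ]
0.083 3544 [ 0.541  -0.0477  0.0861] [ 0.5171 -0.0822  0.083 ] [ 0.5556 -0.0203  0.09  ]
ring 671 [ 0.5622 -0.0382  0.0177] 0.0003670940604870304
disc 405 [ 0.5624 -0.0387]
top px [321.12315036 290.40477327] 28.28437042236328 world [ 0.5481 -0.0432  0.084 ] enc [ 0.5485 -0.0431  0.084 ]
offset to go world mm [14.1  5.   0. ] tool [15.   0.  -0.1]
obj rel TCP tool mm [28.8 -0.4 -0.2]
```

View pics/w4.png

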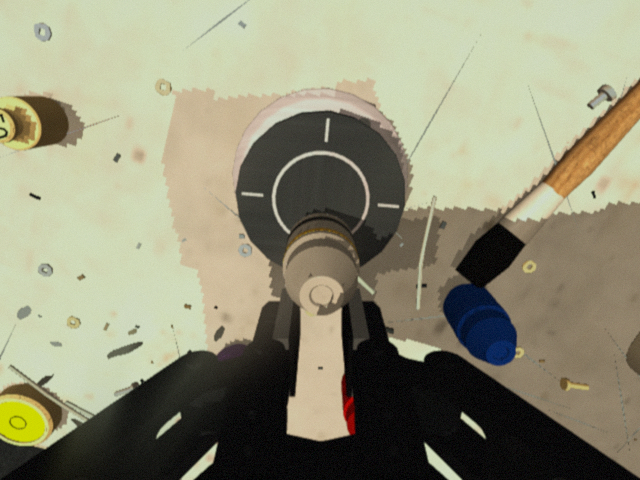

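{"op": "play_rows", "data": {
  "series": [
    {"tx":0.08,"ty":-0.01,"tz":0,"rx":0,"ry":0,"rz":0},
    {"tx":0.07,"ty":0,"tz":0,"rx":0,"ry":0,"rz":0},
    {"tx":0.07,"ty":0,"tz":0,"rx":0,"ry":0,"rz":0},
    {"tx":0.07,"ty":0,"tz":0,"rx":0,"ry":0,"rz":0},
    {"tx":0.07,"ty":0,"tz":0,"rx":0,"ry":0,"rz":0}
  ]
}}

```text
t: 4.35
position: [0.532, -0.0494, 0.0428]
ee_rot: [[0.942, 0.334, -0.004], [0.334, -0.942, -0.008], [-0.007, 0.006, -1.0]]
wrist_force: [-0.9, -0.1, 0.6]
opening: 0.194
```

```bash
python3 look.py 5|head -1; python3 meas.py 5
```

```text
4.35 [ 0.53196031 -0.04938331  0.04275882] 0.19443912127850904 [-0.92124862 -0.07841339  0.5701007 ]
ring 536 [ 0.5621 -0.0383  0.0177] 0.000365663925705572
disc 390 [ 0.5628 -0.0386]
top px [320.71920933 315.52255449] 27.572731018066406 world [ 0.5514 -0.0418  0.084 ] enc [ 0.5522 -0.0414  0.084 ]
offset to go world mm [10.7  3.5  0. ] tool [11.3  0.3 -0.1]
obj rel TCP tool mm [20.4 -0.6 -0.1]
```

View pics/w5.png

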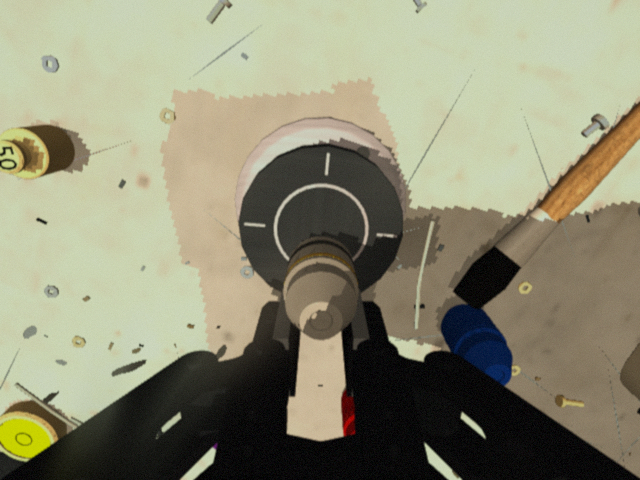

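{"op": "play_rows", "data": {
  "series": [
    {"tx":0.05,"ty":-0.01,"tz":0.01,"rx":0,"ry":0,"rz":0},
    {"tx":0.05,"ty":0,"tz":0,"rx":0,"ry":0,"rz":0},
    {"tx":0.05,"ty":0,"tz":0,"rx":0,"ry":0,"rz":0},
    {"tx":0.05,"ty":0,"tz":0,"rx":0,"ry":0,"rz":0},
    {"tx":0.03,"ty":0,"tz":0,"rx":0,"ry":0,"rz":0}
  ]
}}

```text
t: 4.9
position: [0.5387, -0.0467, 0.0423]
ee_rot: [[0.942, 0.334, -0.005], [0.334, -0.942, -0.008], [-0.007, 0.006, -1.0]]
wrist_force: [-0.6, -0.6, 0.2]
opening: 0.195
```

```bash
python3 look.py 6|head -1; python3 meas.py 6
```

```text
4.9 [ 0.53865997 -0.04670225  0.04233978] 0.19501140707743123 [-0.63481261 -0.60939748  0.1929468 ]
ring 446 [ 0.562  -0.0382  0.0177] 0.00033526600401546594
disc 327 [ 0.5633 -0.0384]
top px [320.66075051 317.07707911] 27.572731018066406 world [ 0.5579 -0.0391  0.084 ] enc [ 0.5588 -0.0388  0.084 ]
offset to go world mm [4.1 0.9 0. ] tool [ 4.2  0.5 -0. ]
obj rel TCP tool mm [20.5 -0.7 -0.1]
```

{"op": "play_rows", "data": {
  "series": [
    {"tx":0.04,"ty":0,"tz":0,"rx":0,"ry":0,"rz":0},
    {"tx":0.03,"ty":0,"tz":0,"rx":0,"ry":0,"rz":0},
    {"tx":0.03,"ty":0,"tz":0,"rx":0,"ry":0,"rz":0},
    {"tx":0.02,"ty":0,"tz":0,"rx":0,"ry":0,"rz":0},
    {"tx":0,"ty":0,"tz":0,"rx":0,"ry":0,"rz":0}
  ]
}}

```text
t: 5.45
position: [0.5424, -0.0454, 0.0423]
ee_rot: [[0.942, 0.334, -0.005], [0.334, -0.942, -0.008], [-0.007, 0.006, -1.0]]
wrist_force: [-1.1, -0.8, -0.3]
opening: 0.195
```

```bash
python3 look.py 7|head -1; python3 meas.py 7
```

```text
5.45 [ 0.5424292  -0.04537212  0.04231262] 0.19455761470075675 [-1.09171227 -0.79663981 -0.32476565]
ring 396 [ 0.562  -0.0384  0.0178] 0.00033868872304424776
disc 267 [ 0.5633 -0.0384]
top px [320.57612544 317.10976227] 27.216773986816406 world [ 0.5617 -0.0378  0.084 ] enc [ 0.5619 -0.0376  0.084 ]
offset to go world mm [ 0.3 -0.6  0. ] tool [0.1 0.7 0. ]
obj rel TCP tool mm [20.7 -0.7 -0.2]
```

View pics/w7.png

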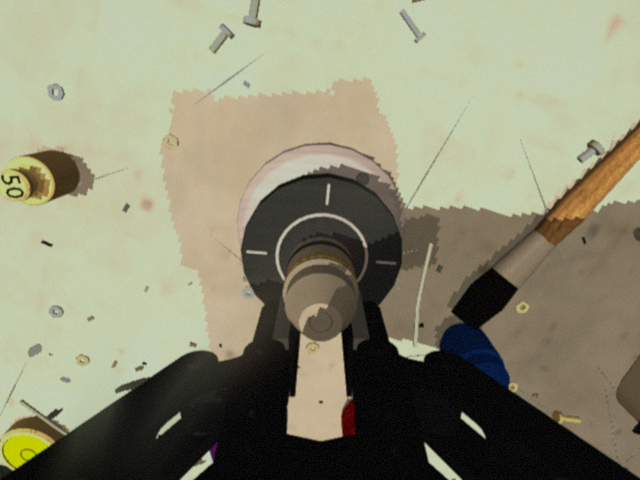

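{"op": "play_rows", "data": {
  "series": [
    {"tx":-0.1,"ty":0,"tz":0,"rx":0,"ry":0,"rz":0},
    {"tx":-0.3,"ty":0,"tz":0,"rx":0,"ry":0,"rz":0},
    {"tx":-0.4,"ty":0,"tz":-0.1,"rx":0,"ry":0,"rz":0},
    {"tx":-0.3,"ty":0,"tz":-0.4,"rx":0,"ry":0,"rz":0},
    {"tx":-0.1,"ty":0,"tz":-0.6,"rx":0,"ry":0,"rz":0}
  ]
}}

```text
t: 6.0
position: [0.503, -0.0578, 0.0741]
ee_rot: [[0.942, 0.335, -0.01], [0.335, -0.942, -0.007], [-0.012, 0.004, -1.0]]
wrist_force: [0.7, -0.7, 1.3]
opening: 0.198
```

{"op": "play_rows", "data": {
  "series": [
    {"tx":-0.2,"ty":0,"tz":-0.6,"rx":0,"ry":0,"rz":0},
    {"tx":-0.2,"ty":0,"tz":-0.5,"rx":0,"ry":0,"rz":0},
    {"tx":0,"ty":0,"tz":0,"rx":0,"ry":0,"rz":0},
    {"tx":0,"ty":0,"tz":0,"rx":0,"ry":0,"rz":0},
    {"tx":0,"ty":0,"tz":0,"rx":0,"ry":0,"rz":0}
  ]
}}

```text
t: 6.5
position: [0.4878, -0.0643, 0.1095]
ee_rot: [[0.943, 0.333, -0.009], [0.333, -0.943, -0.011], [-0.012, 0.007, -1.0]]
wrist_force: [-0.4, 0.4, -0.5]
opening: 0.199
```

```bash
python3 look.py 8|head -1; python3 meas.py 8
python3 - <<'E'
from h import *
im,d=eyes.read_camera('scene');cv2.imwrite('pics/s8.png',im)
cv2.imwrite('pics/s8z.png',cv2.resize(im[190:330,270:420],None,fx=4,fy=4,interpolation=cv2.INTER_CUBIC))
E
```

```text
6.5 [ 0.48780348 -0.06425483  0.1095317 ] 0.19864154648126373 [-0.43167802  0.44350483 -0.46271312]
ring 471 [ 0.5624 -0.0381  0.0176] 0.00033747806346690404
disc 377 [ 0.5623 -0.0386]
top px [320.51382114 106.3097561 ] 21.24829864501953 world [ 0.5603 -0.0383  0.084 ] enc [ 0.5605 -0.0383  0.084 ]
offset to go world mm [2.1 0.3 0. ] tool [ 2.1  0.4 -0. ]
obj rel TCP tool mm [77.2 -0.2 -1. ]
```

View pics/w8.png

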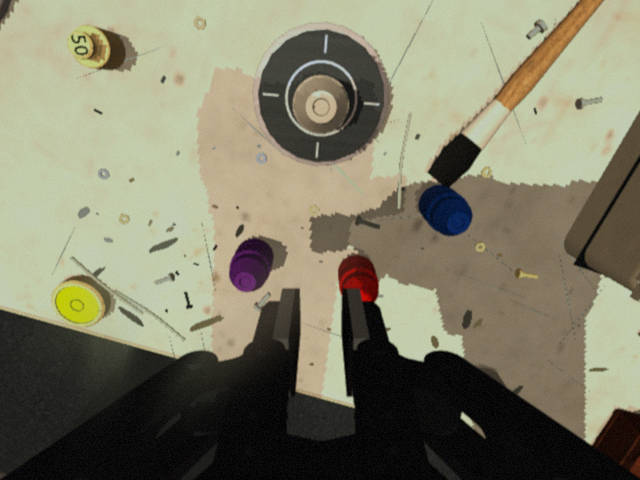

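View pics/s8z.png

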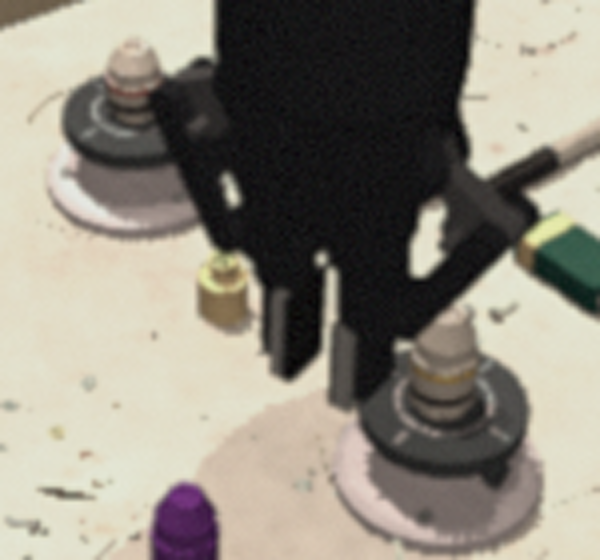

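{"op": "play_rows", "data": {
  "series": [
    {"tx":-0.7,"ty":0.1,"tz":-0.5,"rx":0,"ry":0,"rz":0},
    {"tx":-0.7,"ty":0.1,"tz":-0.5,"rx":0,"ry":0,"rz":0},
    {"tx":-0.7,"ty":0.1,"tz":-0.5,"rx":0,"ry":0,"rz":0},
    {"tx":-0.7,"ty":0.1,"tz":-0.5,"rx":0,"ry":0,"rz":0},
    {"tx":0,"ty":0,"tz":0,"rx":0,"ry":0,"rz":0}
  ]
}}

```text
t: 7.1
position: [0.4101, -0.1014, 0.1683]
ee_rot: [[0.941, 0.337, -0.016], [0.337, -0.942, -0.005], [-0.017, -0.001, -1.0]]
wrist_force: [0.5, -0.1, 0.3]
opening: 0.194
```

Run:
```python
from h import *
p=eyes.camera_params('top')
im,d=eyes.read_camera('top');d0=np.load('pics/top0.npy');im0=cv2.imread('pics/top0.png')
cv2.imwrite('pics/t9z.png',cv2.resize(im[200:260,230:410],None,fx=4.4,fy=4.4,interpolation=cv2.INTER_CUBIC))
for n,D in [('before',d0),('after',d)]:
  P=pts(p,D)
  for nm,c,z0 in [('A',(.562,-.04),.081),('B',(.562,.175),.069)]:
    m=(D>0)&(np.hypot(P[...,0]-c[0],P[...,1]-c[1])<.045)
    q=P[m&(P[...,2]>z0)&(P[...,2]<.1)]
    t=P[m&(P[...,2]>.036)&(P[...,2]<.044)]
    print(n,nm,'obj',len(q),np.round(np.median(q,0),4),'top bbox',np.round((q.min(0)+q.max(0))/2,4),'disc',np.round((np.percentile(t,1,axis=0)+np.percentile(t,99,axis=0))/2,4))
im,d=eyes.read_camera('scene');cv2.imwrite('pics/s9z.png',cv2.resize(im[190:330,270:420],None,fx=4,fy=4,interpolation=cv2.INTER_CUBIC))
```

```text
before A obj 81 [ 0.5482 -0.0463  0.0851] top bbox [ 0.548  -0.046   0.0851] disc [ 0.5632 -0.0412  0.0411]
before B obj 101 [0.5616 0.1743 0.0734] top bbox [0.5615 0.1753 0.0738] disc [0.5624 0.1752 0.0407]
after A obj 83 [ 0.5611 -0.0413  0.0851] top bbox [ 0.561  -0.0412  0.0851] disc [ 0.5632 -0.0415  0.0411]
after B obj 102 [0.5618 0.1746 0.0732] top bbox [0.5616 0.1751 0.0736] disc [0.5624 0.1753 0.0407]
```

View pics/t9z.png

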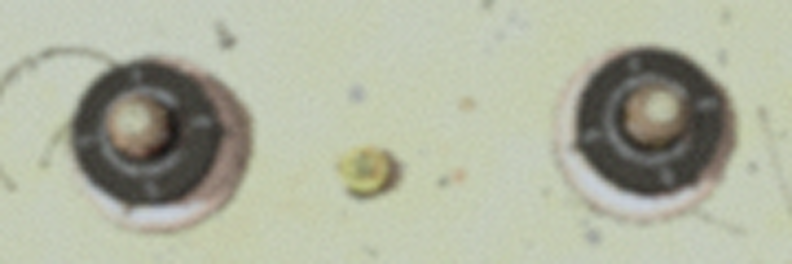

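View pics/s9z.png

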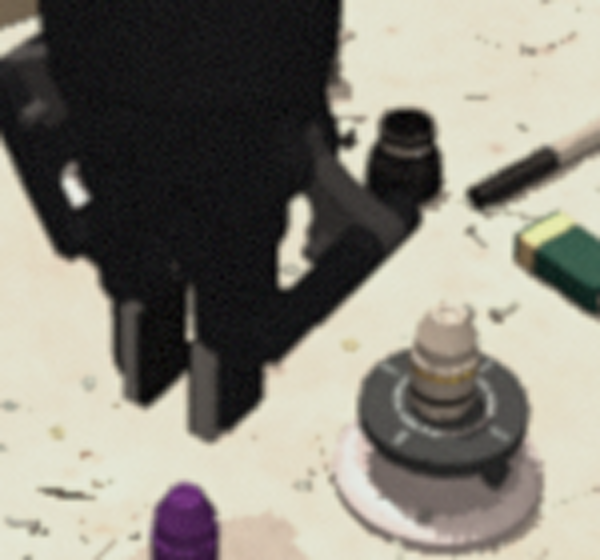

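```bash
python3 -c "
from bench import job
print(job.sign_off())"
```

```text
the job is handed in; nothing more can be done
None
```

I pushed the tall objective about 14 mm to the centre of its stand, with the two fingertips held slightly apart about 6–7 mm above the stand. I then backed the hand off, raised it clear and handed the job in at about 7.2 s.

**Centring:** The last checks put it 0 to 2 mm short of centre, along the push direction, against a 5 mm limit.
- With the fingers still touching it, the wrist camera read about 0.7 mm off.
- From farther back, the wrist and top cameras both read about 2 mm. On the untouched, centred short objective the top-camera method itself reads about 0.8 mm, so the true error is probably 1 to 2 mm.

**Upright:** It looks upright in the pictures, inside the ring, and the height of its top did not change.

**Force:** The wrist force readings between moves stayed below about 2 N.

**Surroundings:** The short objective did not shift measurably (under 0.5 mm). The small weight looks unmoved, and nothing else was visibly disturbed. I did not measure the loupe, battery or level, but the hand never came near the loupe or battery and stayed above the level's height.

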